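# Fold down the lids along a row of staining dishes

## Robot

A 6-joint arm with a two-finger parallel gripper is mounted at the origin on the work surface. World frame = base frame: x ahead of the robot, y to its left, z up, the work surface at z = 0. Lengths are in m, angles in degrees, forces in N, time in s.
With the tool pointing down it reaches from about 0.3 to 0.75 m from the base axis. Payload 8.5 kg.
Tool frame: the origin (TCP) lies midway between the tips of the shut fingers; the grasp point (between the pads) lies 19 mm behind it; y points along the fingers, z is the direction in which the jaws open and shut, and the axes are right-handed (so a half turn about y gives the same grasp; the last joint's range is limited). The gripper opens to 85 mm and grips with 20 to 120 N. Pads are 22 mm wide; open, the fingers measure 114 mm over their backs; the gripper's body (76 mm by 85 mm) begins 54 mm behind the grasp point. The pads swing forward as they close: fully open they stand 13 mm farther back than shut.
Start: joints at [-87.279, 21.807, 74.336, -0, 83.858, -12.336], TCP at [0.143, -0.531, 0.231] pointing down, gripper open.
Joint ranges: [-178.18, 178.18], [-50.72, 133.34], [12.68, 142.11], [-81.47, 261.47], [9.98, 163.14], [-165.26, 165.26]. Speed limits (degrees/s): [136.94, 136.94, 180, 180, 180, 180].

## Interface

Orientations are given as a 3x3 rotation matrix whose columns are the frame's x, y, z axes.
In Python, from rig import status, imaging, job gives the robot as it stands. The module is installed in compiled form; this text tells all that it offers.
- The arm moves only by the tool jog_arm, never from a script. Its argument "rows" is a list of rows, each an object of numbers: "hand": the opening, from 0 (shut) to 1 (fully open); "dx", "dy", "dz": the shift along the tool's x, y, z in cm; "ax", "ay", "az": the turn, a rotation vector about the tool's x, y, z in degrees. In form: [{"hand": .., "dx": .., "dy": .., "dz": .., "ax": .., "ay": .., "az": ..}, ...]. A call has exactly 5 rows; each row shifts and turns the commanded pose from where the row before left it, along the tool's axes as they then stand; what a row does not reach is not made up. A row lasts 1/12 s, in which the tool goes at most 41.7 mm and 7.16 degrees, less where a joint would pass 70% of its speed; a pose out of reach is approached as far as the arm can. A call is refused whole if a number of a shift passes 4.17 or a number of a turn 7.16, either way. A call with a gripper value outside its range is refused whole. The fingers move at their own pace and stop on an object; "newtons" is the grip in N (left out, the last holds). Time passes only in rows, so rows that do not move let the fingers close, or fill a call up. It gives the time, the measured TCP pose, the force and the opening at its end, in the units of the state.
- status.observe(): the state, without advancing time (a new reading comes with each control period).
- imaging.get_image(name): name is "scene" or "top" or "wrist"; returns the picture (400x640x3 uint8, red, green, blue); there is no depth.
- imaging.camera_model(name): a dict with "K" (3x3 intrinsics, pixels), "position" and "rotation" of the camera in the world; the wrist camera has in their place "tool_from_camera" (4x4, takes a point from camera to tool coordinates, whose origin is the TCP and whose axes are the tool frame's). Camera axes: x right, y down, z forward; pixel columns grow to the right and rows downward; lengths in m; the calibration is good to about 2 mm. A picture is of the moment at which its call begins: read the wrist's pose just before it. camera_model takes no time and is no camera call.
- job.close_job(): hands the job in, once; it reports no verdict.
The state is a dict: "time_s": time; "q": joint angles; "qvel": joint speeds; "joint_efforts": joint torques, N m; "position": TCP position; "tool_rot": TCP orientation; "ft_force": force on the tool from outside, world axes, zero at the start; "wrist_torque": the same for the moment, N m; "grip_width": finger opening in m.
Only numpy, scipy, OpenCV 4.12 (cv2) and the standard library are available. Lean on these libraries where they do the work, as an engineer would, in place of code of your own. Each camera call takes 0.05 s, during which the arm holds its last target.

## Task

The four slide-staining dishes standing in a row on the steel tray have been left open. Every lid is hinged on the same side of its dish: start from the row's end on that side (the hinge end) and run your fingertips along the row, low over the dishes, pushing each lid over so that all four fold fully shut, one after another in that order. Be gentle with lids and dishes, grip or pick up nothing, and leave the little jar standing among the dishes and everything else on the bench where it is.

Things in the scene. Friction and masses are not known exactly. Their poses are not given: they have to be found in the camera images.
- dish1: First dish of the row, counted from the hinge end: white plastic box, fixed, 84 (its x) by 54 (its y) by 48 mm high, glass slides inside. Origin: centre of its underside (4 mm above the bench); z up. The hinge is on its +y long edge, facing the hinge end of the row. A shut lid's flat top is 52 mm above this origin.
- dish2: Second dish of the row, counted from the hinge end: white plastic box, fixed, 84 (its x) by 54 (its y) by 48 mm high, glass slides inside. Origin: centre of its underside (4 mm above the bench); z up. The hinge is on its +y long edge, facing the hinge end of the row. A shut lid's flat top is 52 mm above this origin.
- dish3: Third dish of the row, counted from the hinge end: white plastic box, fixed, 84 (its x) by 54 (its y) by 48 mm high, glass slides inside. Origin: centre of its underside (4 mm above the bench); z up. The hinge is on its +y long edge, facing the hinge end of the row. A shut lid's flat top is 52 mm above this origin.
- dish4: Last dish of the row, counted from the hinge end: white plastic box, fixed, 84 (its x) by 54 (its y) by 48 mm high, glass slides inside. Origin: centre of its underside (4 mm above the bench); z up. The hinge is on its +y long edge, facing the hinge end of the row. A shut lid's flat top is 52 mm above this origin.
- lid1 (a joint): Dish 1's flat grey lid, 84 x 56 x 4 mm; a tab 30 mm wide adds 9 mm at its free edge. Hinge axis along dish x at dish y +27, z +50 mm. Rad: 0 shut flat, 1.57 upright, more leans back towards dish +y, stop 2.2; starts 1.15 to 1.9. Folds shut towards dish -y. Slightly stiff: stays where left above about 0.8, drops shut by itself below about 0.5; 1 N at the lid moves it.
- lid2 (a joint): Dish 2's flat grey lid, 84 x 56 x 4 mm; a tab 30 mm wide adds 9 mm at its free edge. Hinge axis along dish x at dish y +27, z +50 mm. Rad: 0 shut flat, 1.57 upright, more leans back towards dish +y, stop 2.2; starts 1.15 to 1.9. Folds shut towards dish -y. Slightly stiff: stays where left above about 0.8, drops shut by itself below about 0.5; 1 N at the lid moves it.
- lid3 (a joint): Dish 3's flat grey lid, 84 x 56 x 4 mm; a tab 30 mm wide adds 9 mm at its free edge. Hinge axis along dish x at dish y +27, z +50 mm. Rad: 0 shut flat, 1.57 upright, more leans back towards dish +y, stop 2.2; starts 1.15 to 1.9. Folds shut towards dish -y. Slightly stiff: stays where left above about 0.8, drops shut by itself below about 0.5; 1 N at the lid moves it.
- lid4 (a joint): Dish 4's flat grey lid, 84 x 56 x 4 mm; a tab 30 mm wide adds 9 mm at its free edge. Hinge axis along dish x at dish y +27, z +50 mm. Rad: 0 shut flat, 1.57 upright, more leans back towards dish +y, stop 2.2; starts 1.15 to 1.9. Folds shut towards dish -y. Slightly stiff: stays where left above about 0.8, drops shut by itself below about 0.5; 1 N at the lid moves it.
- tray: Low steel tray, fixed, 150 mm (its x) by 400 mm (its y), 4 mm floor and 10 mm rim, carrying the dishes along its y; origin under its centre, on the bench; +y points to the hinge end of the row. The dishes stand up to 20 mm off the tray's midline and turned a little, so the row is uneven.
- jar: Loose closed amber jar, 32 mm across, 36 mm tall (lower than the dishes), standing on the tray between dishes 2 and 3; origin: centre of its underside. Leave alone.
- flask: Loose glass bottle with a blue cap, 60 mm across, 120 mm tall, beyond the tray; origin: centre of its underside. Leave alone.
- beaker: Loose glass beaker, 60 mm across, 75 mm tall, beyond the tray; origin: centre of its underside. Leave alone.
- slidebox: Loose flat grey slide box, 80 by 100 by 32 mm, beyond the tray; origin: centre of its underside. Leave alone.
- petri: Loose shut clear petri dish, 60 mm across, 15 mm tall, on the robot's side of the tray; origin: centre of its underside. Leave alone.
- timer: Loose white bench timer, 50 by 60 by 18 mm, on the robot's side of the tray; origin: centre of its underside. Leave alone.

How it is judged (in metres and radians):
On the way, in this order (a step that is already met when the one before it is completed fails the run):
1. lid 1 is shut, first of the row (value of joint lid1 below 0.06 rad), for 0.05 s.
2. lid 2 is shut after the lid before it (value of joint lid2 below 0.06 rad), for 0.05 s.
3. lid 3 is shut after the lid before it (value of joint lid3 below 0.06 rad), for 0.05 s.
4. lid 4 is shut after the lid before it (value of joint lid4 below 0.06 rad), for 0.05 s.
At the end, for the whole second after the job is handed in: All four lids are shut (within 0.06 rad of flat) and still, shut in order from the hinge end; every loose thing stands upright within 12 mm of where it was (value of joint each of lid1, lid2, lid3, lid4 below 0.06 rad and velocity of joint each of lid1, lid2, lid3, lid4 below 0.05 rad/s and distance of each of jar, flask, beaker, slidebox, petri, timer from where it was at the start of the episode below 0.012 m and angle between each of jar, flask, beaker, slidebox, petri, timer's own z axis and vertical below 0.1 rad); the robot touches nothing.
It fails at once if a dish or its lid is pushed harder than 20 N (contact force between any of the fingers, the arm and dish1 above 20 N or contact force between any of the fingers, the arm and dish2 above 20 N or contact force between any of the fingers, the arm and dish3 above 20 N or contact force between any of the fingers, the arm and dish4 above 20 N).
It fails at once if a loose thing is knocked, lifted or carried (moved more than 12 mm) (distance of any of jar, flask, beaker, slidebox, petri, timer from where it was at the start of the episode above 0.012 m).
It also fails if it takes over 42 s, if anything falls off the work surface, if the arm or the gripper's body presses on something with over 40 N, if the wrist force passes 120 N, or if a joint passes its speed limit or range.

## Working session

There is one attempt and no reset: what is moved stays moved. The work goes in short steps, Python scripts to look and compute and a tool call to move; the robot and the scene stay as the last step left them, time stands still between calls to the robot, and variables do not carry over. Pictures are saved under pics/ and viewed, and the job is handed in when it is done.

Besides the shell and the picture viewer there is one more tool, called after ">>>" as a command line: name --argument value ..., lists and objects as JSON in quotes. jog_arm: Moves the arm, as the interface text tells. Its arguments: {"type":"object","properties":{"rows":{"type":"array"},"newtons":{"type":"number"}},"required":["rows"]}

```bash
mkdir -p pics; python3 - <<'E'
from rig import status, imaging
import cv2, numpy as np
s=status.observe()
print({k:np.round(v,4).tolist() for k,v in s.items()})
for n in ("scene","top"):
    im=imaging.get_image(n); cv2.imwrite(f"pics/{n}0.png",im[:,:,::-1])
    m=imaging.camera_model(n); print(n,{k:np.round(v,4).tolist() for k,v in m.items()})
E
```

```text
{'time_s': 0.0, 'q': [-87.2779, 21.8417, 74.3846, -0.0012, 83.8576, -12.3383], 'qvel': [0.0042, -0.0301, 0.0709, -0.032, 0.0796, 0.0221], 'joint_efforts': [0.0024, -44.8455, -23.1277, -0.0001, 0.0047, 0.0], 'position': [0.1429, -0.5308, 0.2307], 'tool_rot': [[-0.9657, -0.0001, 0.2598], [-0.2598, 0.0015, -0.9657], [-0.0003, -1.0, -0.0014]], 'ft_force': [-0.4903, -0.1737, -0.7602], 'wrist_torque': [-0.0283, -0.0245, -0.0438], 'grip_width': 0.0856}
scene {'K': [[415.4688, 0.0, 310.1672], [0.0, 415.4688, 200.1074], [0.0, 0.0, 1.0]], 'position': [1.0978, 0.1851, 0.5305], 'rotation': [[-0.3387, 0.6131, -0.7137], [0.9408, 0.2287, -0.25], [0.01, -0.7562, -0.6543]]}
top {'K': [[438.1769, 0.0, 321.1498], [0.0, 438.1769, 197.5533], [0.0, 0.0, 1.0]], 'position': [0.5334, 0.0077, 0.7091], 'rotation': [[-0.0135, -0.9936, 0.1119], [-0.9993, 0.0172, 0.0321], [-0.0338, -0.1114, -0.9932]]}
```

View pics/scene0.png

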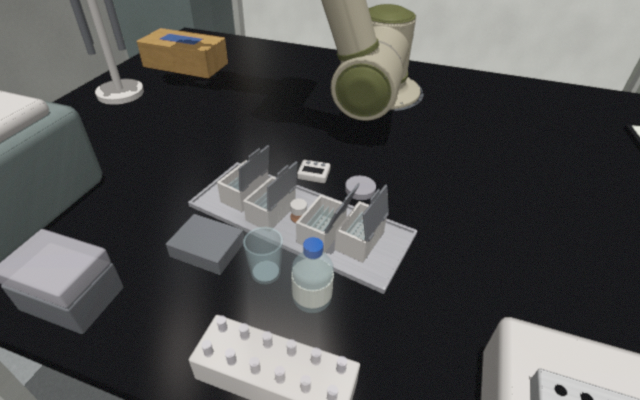

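View pics/top0.png

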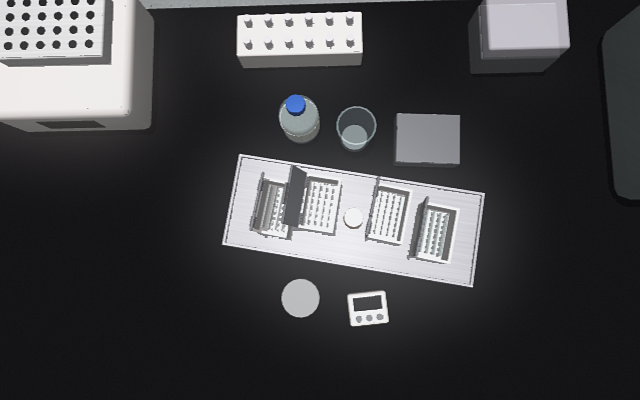

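```bash
python3 - <<'E'
import cv2
a=cv2.imread("pics/top0.png")[145:295,215:495]; cv2.imwrite("pics/t_c.png",cv2.resize(a,None,fx=2.85,fy=2.85,interpolation=cv2.INTER_CUBIC))
a=cv2.imread("pics/scene0.png")[140:290,180:420]; cv2.imwrite("pics/s_c.png",cv2.resize(a,None,fx=3.3,fy=3.3,interpolation=cv2.INTER_CUBIC))
E
```

```text
(no output)
```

View pics/t_c.png

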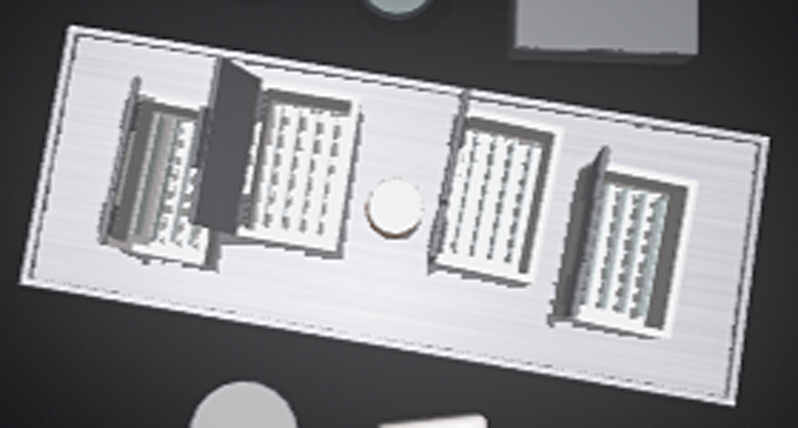

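View pics/s_c.png

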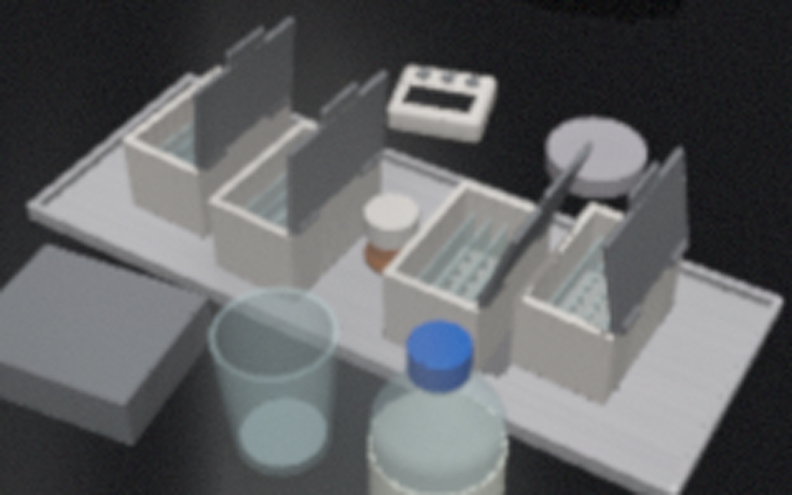

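```bash
cat > h.py <<'E'
import numpy as np
from rig import imaging,status
def ray(n,px,z):
    m=imaging.camera_model(n);K,p,R=(np.array(m[k]) for k in("K","position","rotation"))
    d=R@np.linalg.inv(K)@np.array([px[0],px[1],1.]); return p+d*(z-p[2])/d[2]
def proj(n,P):
    m=imaging.camera_model(n);K,p,R=(np.array(m[k]) for k in("K","position","rotation"))
    c=K@(R.T@(np.array(P)-p)); return c[:2]/c[2]
def tc(x,y): return (215+(x+.5)/2.85-.5,145+(y+.5)/2.85-.5)
def sc(x,y): return (180+(x+.5)/3.3-.5,140+(y+.5)/3.3-.5)
E
python3 - <<'E'
from h import *
T={'tray':(.010,[(72,27),(768,138),(735,403),(22,284)]),
'd4':(.052,[(695,182),(668,338),(553,322)]),'d3':(.052,[(560,130),(530,284),(432,270),(465,118)]),
'd2':(.052,[(360,98),(342,256),(235,240)]),'d1':(.052,[(215,268),(105,245),(140,95)]),
'jar':(.04,[(395,208)])}
for k,(z,l) in T.items():
    P=np.array([ray("top",tc(*p),z) for p in l]); print(k,np.round(P[:,:2]*1000,0).tolist())
S={'tray':(.010,[(30,207),(190,75),(780,300),(660,495)]),
'd4':(.052,[(127,142),(197,165),(215,75)]),'d3':(.052,[(213,202),(290,235),(312,125)]),
'd2':(.052,[(387,275),(483,303),(465,185)]),'d1':(.052,[(518,295),(612,325),(600,205)]),
'jar':(.04,[(391,213)])}
print('scene')
for k,(z,l) in S.items():
    P=np.array([ray("scene",sc(*p),z) for p in l]); print(k,np.round(P[:,:2]*1000,0).tolist())
E
```

```text
tray [[686.0, 162.0], [615.0, -229.0], [470.0, -203.0], [540.0, 189.0]]
d4 [[587.0, -176.0], [507.0, -158.0], [516.0, -99.0]]
d3 [[616.0, -106.0], [536.0, -88.0], [544.0, -37.0], [623.0, -57.0]]
d2 [[635.0, -2.0], [552.0, 9.0], [561.0, 66.0]]
d1 [[546.0, 76.0], [559.0, 134.0], [639.0, 116.0]]
jar [[577.0, -19.0]]
scene
tray [[617.0, -227.0], [469.0, -201.0], [542.0, 190.0], [690.0, 157.0]]
d4 [[589.0, -173.0], [593.0, -128.0], [514.0, -156.0]]
d3 [[618.0, -105.0], [628.0, -56.0], [538.0, -83.0]]
d2 [[638.0, 1.0], [640.0, 53.0], [558.0, 16.0]]
d1 [[629.0, 67.0], [632.0, 116.0], [549.0, 88.0]]
jar [[581.0, -19.0]]
```

>>> jog_arm --rows '[{"hand": 0, "ay": 5.5}, {"hand": 0, "ay": 5.5}, {"hand": 0, "ay": 5.5}, {"hand": 0, "ay": 5.5}, {"hand": 0}]'

```text
invalid input at $.rows[0]: expected keys hand, dx, dy, dz, ax, ay, az
```

```bash
python3 - <<'E'
from h import *
s=status.observe(); print(s['tool_rot'],s['position'],s['grip_width'])
for z in (.1,.15,.2): print(ray("top",(152,130),z), ray("top",(150,110),z))
for p in [(300,104)]: print(ray("top",p,.12))
E
```

```text
[[-9.65671458e-01 -2.37768665e-05  2.59766501e-01]
 [-2.59766300e-01  1.33524388e-03 -9.65670589e-01]
 [-3.23891010e-04 -9.99999108e-01 -1.29558333e-03]] [ 0.14288038 -0.53085462  0.23076832] 0.08550040171701818
[0.70437674 0.27034177 0.1       ] [0.73419442 0.27417888 0.1       ]
[0.69034088 0.24878507 0.15      ] [0.71771087 0.25230719 0.15      ]
[0.67630501 0.22722837 0.2       ] [0.70122732 0.23043551 0.2       ]
[0.73104588 0.05437377 0.12      ]
```

>>> jog_arm --rows '[{"hand": 0, "dx": 0, "dy": 0, "dz": 0, "ax": 0, "ay": 5.5, "az": 0}, {"hand": 0, "dx": 0, "dy": 0, "dz": 0, "ax": 0, "ay": 5.5, "az": 0}, {"hand": 0, "dx": 0, "dy": 0, "dz": 0, "ax": 0, "ay": 5.5, "az": 0}, {"hand": 0, "dx": 0, "dy": 0, "dz": 0, "ax": 0, "ay": 5.5, "az": 0}, {"hand": 0, "dx": 0, "dy": 0, "dz": 0, "ax": 0, "ay": 0, "az": 0}]'

```text
time_s: 0.52
position: [0.1429, -0.5309, 0.231]
tool_rot: [[-0.992, -0.0, -0.124], [0.124, 0.001, -0.992], [0.0, -1.0, -0.001]]
ft_force: [0.5, -0.0, -0.9]
grip_width: 0.0257
```

>>> jog_arm --rows '[{"hand": 0, "dx": -1.35, "dy": 0, "dz": -2.8, "ax": 0, "ay": 0, "az": 0}, {"hand": 0, "dx": -1.35, "dy": 0, "dz": -2.8, "ax": 0, "ay": 0, "az": 0}, {"hand": 0, "dx": -1.35, "dy": 0, "dz": -2.8, "ax": 0, "ay": 0, "az": 0}, {"hand": 0, "dx": -1.35, "dy": 0, "dz": -2.8, "ax": 0, "ay": 0, "az": 0}, {"hand": 0, "dx": -1.35, "dy": 0, "dz": -2.8, "ax": 0, "ay": 0, "az": 0}]'

```text
time_s: 0.93
position: [0.2273, -0.3988, 0.2311]
tool_rot: [[-0.993, -0.0, -0.118], [0.118, 0.0, -0.993], [0.0, -1.0, -0.0]]
ft_force: [0.2, -0.4, 0.8]
grip_width: 0.0001
```

>>> jog_arm --rows '[{"hand": 0, "dx": -1.35, "dy": 0, "dz": -2.8, "ax": 0, "ay": 0, "az": 0}, {"hand": 0, "dx": -1.35, "dy": 0, "dz": -2.8, "ax": 0, "ay": 0, "az": 0}, {"hand": 0, "dx": -1.35, "dy": 0, "dz": -2.8, "ax": 0, "ay": 0, "az": 0}, {"hand": 0, "dx": -1.35, "dy": 0, "dz": -2.8, "ax": 0, "ay": 0, "az": 0}, {"hand": 0, "dx": -1.35, "dy": 0, "dz": -2.8, "ax": 0, "ay": 0, "az": 0}]'

```text
time_s: 1.35
position: [0.3112, -0.268, 0.2313]
tool_rot: [[-0.993, -0.0, -0.118], [0.118, 0.0, -0.993], [0.0, -1.0, -0.0]]
ft_force: [1.0, -1.0, -0.6]
grip_width: -0.0002
```

>>> jog_arm --rows '[{"hand": 0, "dx": -1.35, "dy": 0, "dz": -2.8, "ax": 0, "ay": 0, "az": 0}, {"hand": 0, "dx": -1.35, "dy": 0, "dz": -2.8, "ax": 0, "ay": 0, "az": 0}, {"hand": 0, "dx": -1.35, "dy": 0, "dz": -2.8, "ax": 0, "ay": 0, "az": 0}, {"hand": 0, "dx": -1.35, "dy": 0, "dz": -2.8, "ax": 0, "ay": 0, "az": 0}, {"hand": 0, "dx": -1.35, "dy": 0, "dz": -2.8, "ax": 0, "ay": 0, "az": 0}]'

```text
time_s: 1.77
position: [0.3951, -0.1371, 0.2313]
tool_rot: [[-0.993, -0.0, -0.118], [0.118, 0.0, -0.993], [0.0, -1.0, -0.0]]
ft_force: [-0.5, -0.3, 0.3]
grip_width: -0.0
```

>>> jog_arm --rows '[{"hand": 0, "dx": -1.35, "dy": 0, "dz": -2.8, "ax": 0, "ay": 0, "az": 0}, {"hand": 0, "dx": -1.35, "dy": 0, "dz": -2.8, "ax": 0, "ay": 0, "az": 0}, {"hand": 0, "dx": -1.35, "dy": 0, "dz": -2.8, "ax": 0, "ay": 0, "az": 0}, {"hand": 0, "dx": -1.35, "dy": 0, "dz": -2.8, "ax": 0, "ay": 0, "az": 0}, {"hand": 0, "dx": -1.35, "dy": 0, "dz": -2.8, "ax": 0, "ay": 0, "az": 0}]'

```text
time_s: 2.18
position: [0.4791, -0.0063, 0.2312]
tool_rot: [[-0.993, -0.0, -0.117], [0.117, 0.0, -0.993], [0.0, -1.0, 0.0]]
ft_force: [0.3, -0.1, -0.5]
grip_width: -0.0001
```

>>> jog_arm --rows '[{"hand": 0, "dx": -1.35, "dy": 0, "dz": -2.8, "ax": 0, "ay": 0, "az": 0}, {"hand": 0, "dx": -1.35, "dy": 0, "dz": -2.8, "ax": 0, "ay": 0, "az": 0}, {"hand": 0, "dx": -1.35, "dy": 0, "dz": -2.8, "ax": 0, "ay": 0, "az": 0}, {"hand": 0, "dx": -1.35, "dy": 0, "dz": -2.8, "ax": 0, "ay": 0, "az": 0}, {"hand": 0, "dx": 0, "dy": 0, "dz": 0, "ax": 0, "ay": 0, "az": 0}]'

```text
time_s: 2.6
position: [0.5473, 0.1005, 0.2305]
tool_rot: [[-0.993, -0.0, -0.114], [0.114, 0.001, -0.993], [0.0, -1.0, -0.001]]
ft_force: [-1.0, -0.4, 0.2]
grip_width: 0.0
```

>>> jog_arm --rows '[{"hand": 0, "dx": -1.35, "dy": 0, "dz": -2.5, "ax": 0, "ay": 0, "az": 0}, {"hand": 0, "dx": -1.35, "dy": 0, "dz": -2.5, "ax": 0, "ay": 0, "az": 0}, {"hand": 0, "dx": -1.35, "dy": 0, "dz": -2.5, "ax": 0, "ay": 0, "az": 0}, {"hand": 0, "dx": -1.35, "dy": 0, "dz": -2.5, "ax": 0, "ay": 0, "az": 0}, {"hand": 0, "dx": 0, "dy": 0, "dz": 0, "ax": 0, "ay": 0, "az": 0}]'

```text
time_s: 3.02
position: [0.6127, 0.1926, 0.2301]
tool_rot: [[-0.993, -0.001, -0.115], [0.115, 0.001, -0.993], [0.001, -1.0, -0.001]]
ft_force: [0.1, -0.3, -0.5]
grip_width: 0.0
```

```bash
python3 - <<'E'
from h import *
import cv2
s=status.observe(); print(s['position'],s['tool_rot'][:,2] if hasattr(s['tool_rot'],'shape') else s['tool_rot'])
im=[imaging.get_image(n)[:,:,::-1] for n in("wrist","scene")]
cv2.imwrite("pics/w1.png",im[0]); cv2.imwrite("pics/s1.png",cv2.resize(im[1][100:300,180:460],None,fx=2.8,fy=2.8))
E
```

```text
[0.61272573 0.19257239 0.23006315] [-1.15256061e-01 -9.93335523e-01 -7.61392104e-04]
```

View pics/w1.png

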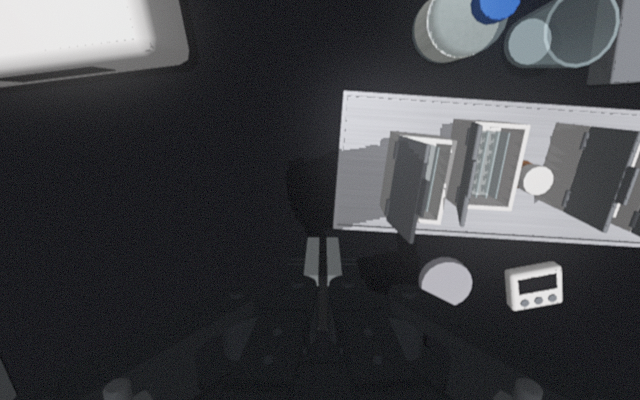

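View pics/s1.png

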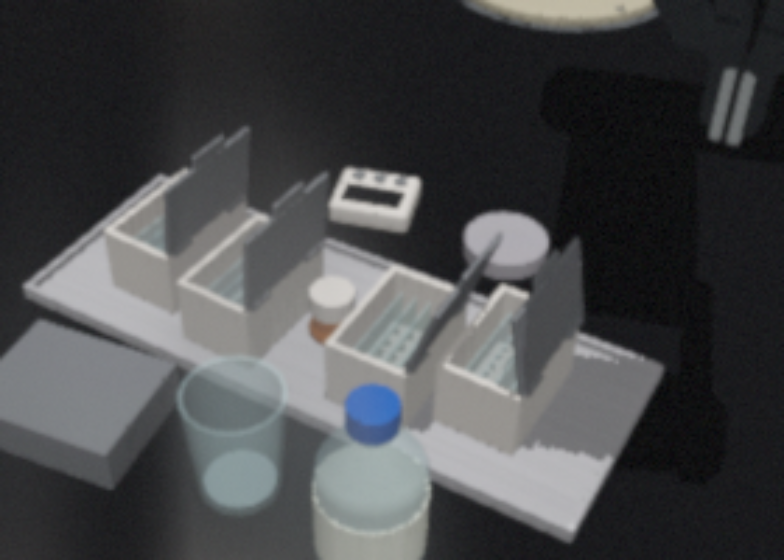

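>>> jog_arm --rows '[{"hand": 0, "dx": 0, "dy": 3.1, "dz": 0, "ax": 0, "ay": 0, "az": 0}, {"hand": 0, "dx": 0, "dy": 3.1, "dz": 0, "ax": 0, "ay": 0, "az": 0}, {"hand": 0, "dx": 0, "dy": 3.1, "dz": 0, "ax": 0, "ay": 0, "az": 0}, {"hand": 0, "dx": 0, "dy": 3.1, "dz": 0, "ax": 0, "ay": 0, "az": 0}, {"hand": 0, "dx": 0, "dy": 3.0, "dz": 0, "ax": 0, "ay": 0, "az": 0}]'

```text
time_s: 3.53
position: [0.6107, 0.1883, 0.0763]
tool_rot: [[-0.993, -0.0, -0.12], [0.12, -0.0, -0.993], [0.0, -1.0, 0.0]]
ft_force: [0.3, 0.1, -0.1]
grip_width: -0.0003
```

>>> jog_arm --rows '[{"hand": 0, "dx": 0, "dy": 0, "dz": 0.5, "ax": 0, "ay": 0, "az": 0}, {"hand": 0, "dx": 0, "dy": 0, "dz": 0.5, "ax": 0, "ay": 0, "az": 0}, {"hand": 0, "dx": 0, "dy": 0, "dz": 0.5, "ax": 0, "ay": 0, "az": 0}, {"hand": 0, "dx": 0, "dy": 0, "dz": 0.5, "ax": 0, "ay": 0, "az": 0}, {"hand": 0, "dx": 0, "dy": 0, "dz": 0.5, "ax": 0, "ay": 0, "az": 0}]'

```text
time_s: 3.95
position: [0.6091, 0.1639, 0.0794]
tool_rot: [[-0.993, 0.003, -0.121], [0.121, 0.0, -0.993], [-0.003, -1.0, -0.001]]
ft_force: [-0.1, -0.6, 0.1]
grip_width: -0.0002
```

>>> jog_arm --rows '[{"hand": 0, "dx": 0, "dy": 0.2, "dz": 0.5, "ax": 0, "ay": 0, "az": 0}, {"hand": 0, "dx": 0, "dy": 0.2, "dz": 0.5, "ax": 0, "ay": 0, "az": 0}, {"hand": 0, "dx": 0, "dy": 0, "dz": 0.5, "ax": 0, "ay": 0, "az": 0}, {"hand": 0, "dx": 0, "dy": 0, "dz": 0.5, "ax": 0, "ay": 0, "az": 0}, {"hand": 0, "dx": 0, "dy": 0, "dz": 0.5, "ax": 0, "ay": 0, "az": 0}]'

```text
time_s: 4.37
position: [0.6053, 0.1394, 0.0733]
tool_rot: [[-0.993, -0.0, -0.121], [0.121, 0.0, -0.993], [0.0, -1.0, -0.0]]
ft_force: [0.6, 0.6, 0.2]
grip_width: -0.0001
```

>>> jog_arm --rows '[{"hand": 0, "dx": 0, "dy": 0, "dz": 0.5, "ax": 0, "ay": 0, "az": 0}, {"hand": 0, "dx": 0, "dy": 0, "dz": 0.5, "ax": 0, "ay": 0, "az": 0}, {"hand": 0, "dx": 0, "dy": 0, "dz": 0.5, "ax": 0, "ay": 0, "az": 0}, {"hand": 0, "dx": 0, "dy": 0, "dz": 0.5, "ax": 0, "ay": 0, "az": 0}, {"hand": 0, "dx": 0, "dy": 0, "dz": 0.5, "ax": 0, "ay": 0, "az": 0}]'

```text
time_s: 4.78
position: [0.6023, 0.1146, 0.0733]
tool_rot: [[-0.993, 0.0, -0.121], [0.121, 0.0, -0.993], [-0.0, -1.0, -0.0]]
ft_force: [-0.6, 0.1, 0.6]
grip_width: 0.0001
```

```bash
cat > look.py <<'E'
from h import *
import cv2,sys
t=sys.argv[1]
a=imaging.get_image("wrist")[:,:,::-1];b=imaging.get_image("scene")[:,:,::-1][100:300,180:460]
cv2.imwrite(f"pics/{t}.png",np.vstack([cv2.resize(a,(480,300)),cv2.resize(b,(420,300))[:, :].copy() if 0 else cv2.copyMakeBorder(cv2.resize(b,(420,300)),0,0,30,30,cv2.BORDER_CONSTANT)]))
E
python3 look.py l1
```

```text
(no output)
```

View pics/l1.png

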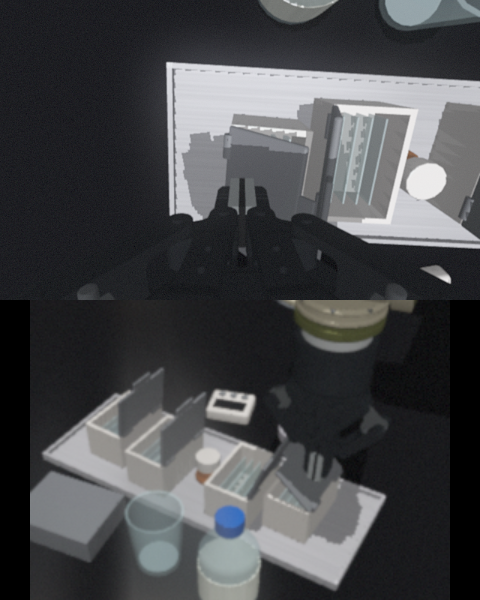

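>>> jog_arm --rows '[{"hand": 0, "dx": 0, "dy": 0, "dz": 0.4, "ax": 0, "ay": 0, "az": 0}, {"hand": 0, "dx": 0, "dy": 0, "dz": 0.4, "ax": 0, "ay": 0, "az": 0}, {"hand": 0, "dx": 0, "dy": 0, "dz": 0.4, "ax": 0, "ay": 0, "az": 0}, {"hand": 0, "dx": 0, "dy": 0, "dz": 0.4, "ax": 0, "ay": 0, "az": 0}, {"hand": 0, "dx": 0, "dy": 0, "dz": 0.4, "ax": 0, "ay": 0, "az": 0}]'

```text
time_s: 5.3
position: [0.6, 0.0954, 0.0746]
tool_rot: [[-0.993, 0.001, -0.121], [0.121, 0.001, -0.993], [-0.001, -1.0, -0.001]]
ft_force: [-6.0, 4.7, 15.4]
grip_width: 0.0001
```

```bash
python3 look.py l2
```

```text
(no output)
```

View pics/l2.png

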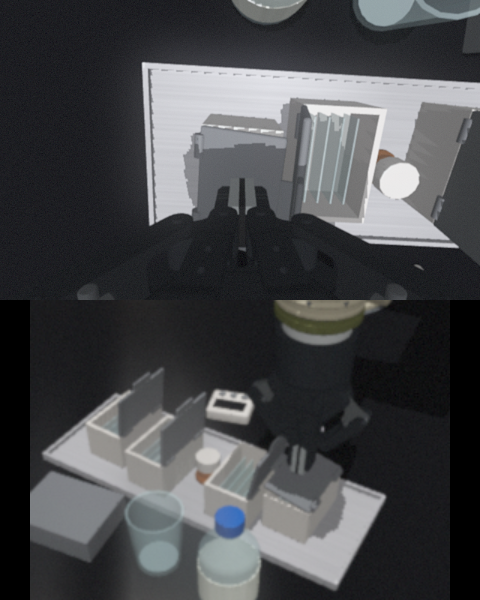

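>>> jog_arm --rows '[{"hand": 0, "dx": 0, "dy": -0.5, "dz": -0.2, "ax": 0, "ay": 0, "az": 0}, {"hand": 0, "dx": 0, "dy": -0.7, "dz": 0, "ax": 0, "ay": 0, "az": 0}, {"hand": 0, "dx": 0, "dy": -0.7, "dz": 0, "ax": 0, "ay": 0, "az": 0}, {"hand": 0, "dx": 0, "dy": -0.7, "dz": 0, "ax": 0, "ay": 0, "az": 0}, {"hand": 0, "dx": 0, "dy": 0, "dz": 0, "ax": 0, "ay": 0, "az": 0}]'

```text
time_s: 5.82
position: [0.601, 0.0971, 0.1011]
tool_rot: [[-0.993, 0.003, -0.121], [0.121, -0.0, -0.993], [-0.003, -1.0, -0.0]]
ft_force: [0.4, -0.5, 0.7]
grip_width: -0.0002
```

```bash
python3 look.py l3; python3 -c "
import cv2
from h import *
b=imaging.get_image('scene')[:,:,::-1][180:290,290:420];cv2.imwrite('pics/l3z.png',cv2.resize(b,None,fx=5,fy=5,interpolation=2))
b=imaging.get_image('wrist')[:,:,::-1];cv2.imwrite('pics/l3w.png',b)"
```

```text
(no output)
```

View pics/l3z.png

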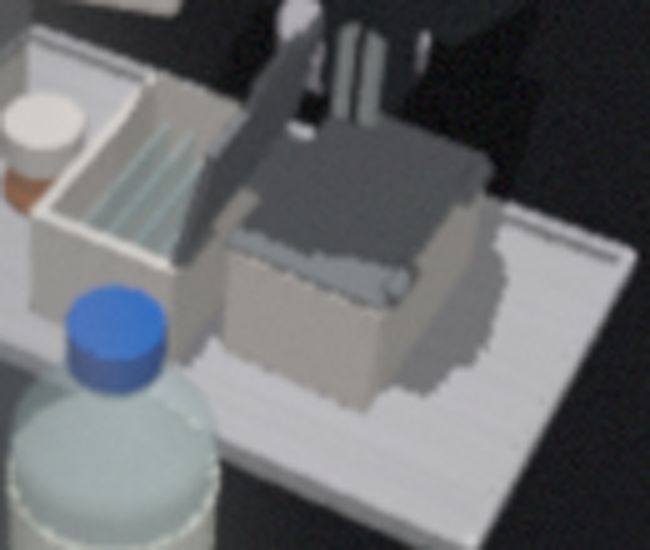

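View pics/l3w.png

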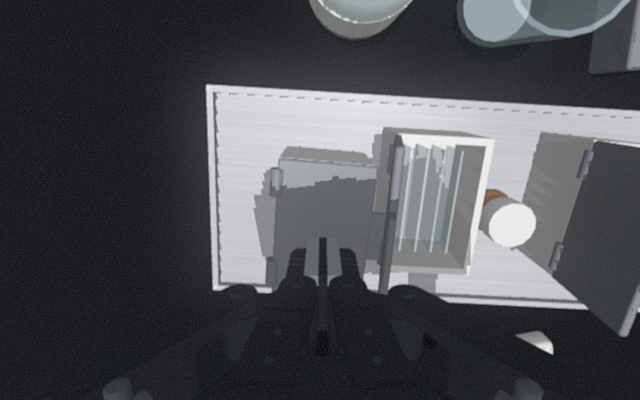

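>>> jog_arm --rows '[{"hand": 0, "dx": 0, "dy": 0, "dz": 0.4, "ax": 0, "ay": 0, "az": 0}, {"hand": 0, "dx": 0, "dy": 0, "dz": 0.4, "ax": 0, "ay": 0, "az": 0}, {"hand": 0, "dx": 0, "dy": 0, "dz": 0.4, "ax": 0, "ay": 0, "az": 0}, {"hand": 0, "dx": 0, "dy": 0, "dz": 0.4, "ax": 0, "ay": 0, "az": 0}, {"hand": 0, "dx": 0, "dy": 0, "dz": 0.4, "ax": 0, "ay": 0, "az": 0}]'

```text
time_s: 6.43
position: [0.5977, 0.0768, 0.0993]
tool_rot: [[-0.993, -0.0, -0.121], [0.121, -0.0, -0.993], [0.0, -1.0, 0.0]]
ft_force: [-0.5, 0.8, -0.0]
grip_width: -0.0001
```

>>> jog_arm --rows '[{"hand": 0, "dx": 0, "dy": 0, "dz": 0.4, "ax": 0, "ay": 0, "az": 0}, {"hand": 0, "dx": 0, "dy": 0, "dz": 0.4, "ax": 0, "ay": 0, "az": 0}, {"hand": 0, "dx": 0, "dy": 0, "dz": 0.4, "ax": 0, "ay": 0, "az": 0}, {"hand": 0, "dx": 0, "dy": 0, "dz": 0.4, "ax": 0, "ay": 0, "az": 0}, {"hand": 0, "dx": 0, "dy": 0, "dz": 0, "ax": 0, "ay": 0, "az": 0}]'

```text
time_s: 6.85
position: [0.5958, 0.0607, 0.0993]
tool_rot: [[-0.993, 0.0, -0.122], [0.122, -0.0, -0.993], [-0.0, -1.0, 0.0]]
ft_force: [-1.1, 0.4, 0.8]
grip_width: -0.0001
```

```bash
python3 -c "
import cv2
from h import *
b=imaging.get_image('scene')[:,:,::-1][180:290,290:420];cv2.imwrite('pics/l4z.png',cv2.resize(b,None,fx=5,fy=5,interpolation=2))
b=imaging.get_image('wrist')[:,:,::-1];cv2.imwrite('pics/l4w.png',b)"
```

```text
(no output)
```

View pics/l4z.png

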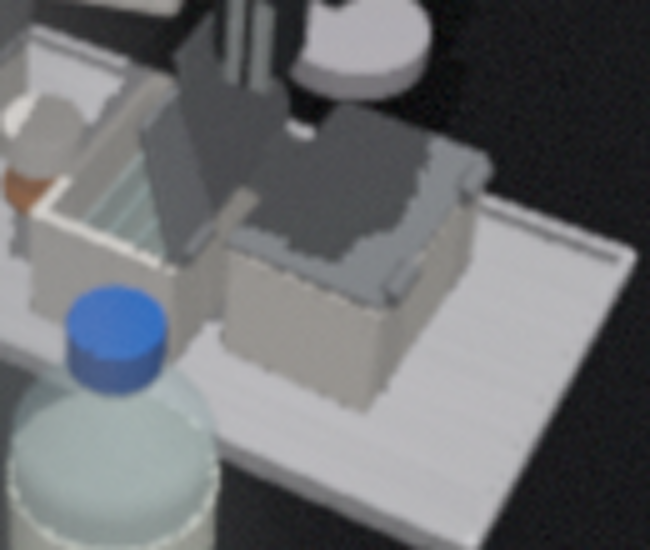

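View pics/l4w.png

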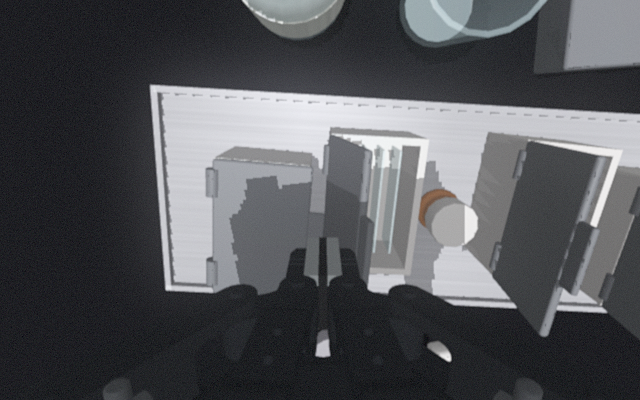

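```bash
python3 -c "
from h import *
for p in [(226,238),(385,302),(490,160)]: print(ray('scene',(290+p[0]/5,180+p[1]/5),.055)*1000)
for p in [(312,160),(216,155)]:
  pass
"
```

```text
[629.12659412  64.68383419  55.        ]
[639.06053708 120.18488275  55.        ]
[561.89505186 137.68009539  55.        ]
```

>>> jog_arm --rows '[{"hand": 0, "dx": 0, "dy": 0.5, "dz": 0.2, "ax": 0, "ay": 0, "az": 0}, {"hand": 0, "dx": 0, "dy": 0.5, "dz": 0.2, "ax": 0, "ay": 0, "az": 0}, {"hand": 0, "dx": 0, "dy": 0.5, "dz": 0.2, "ax": 0, "ay": 0, "az": 0}, {"hand": 0, "dx": 0, "dy": 0.5, "dz": 0.2, "ax": 0, "ay": 0, "az": 0}, {"hand": 0, "dx": 0, "dy": 0.3, "dz": 0.3, "ax": 0, "ay": 0, "az": 0}]'

```text
time_s: 7.37
position: [0.5942, 0.0505, 0.0753]
tool_rot: [[-0.993, -0.001, -0.121], [0.121, 0.0, -0.993], [0.001, -1.0, -0.0]]
ft_force: [-0.2, -0.9, 0.6]
grip_width: -0.0004
```

>>> jog_arm --rows '[{"hand": 0, "dx": 0, "dy": 0, "dz": 0.4, "ax": 0, "ay": 0, "az": 0}, {"hand": 0, "dx": 0, "dy": 0, "dz": 0.4, "ax": 0, "ay": 0, "az": 0}, {"hand": 0, "dx": 0, "dy": 0, "dz": 0.4, "ax": 0, "ay": 0, "az": 0}, {"hand": 0, "dx": 0, "dy": 0, "dz": 0.4, "ax": 0, "ay": 0, "az": 0}, {"hand": 0, "dx": 0, "dy": 0, "dz": 0.4, "ax": 0, "ay": 0, "az": 0}]'

```text
time_s: 7.78
position: [0.5922, 0.0302, 0.0766]
tool_rot: [[-0.993, 0.001, -0.121], [0.121, -0.0, -0.993], [-0.001, -1.0, 0.0]]
ft_force: [0.3, 0.3, -1.0]
grip_width: -0.0001
```

>>> jog_arm --rows '[{"hand": 0, "dx": 0, "dy": 0, "dz": 0.4, "ax": 0, "ay": 0, "az": 0}, {"hand": 0, "dx": 0, "dy": 0, "dz": 0.4, "ax": 0, "ay": 0, "az": 0}, {"hand": 0, "dx": 0, "dy": 0, "dz": 0.4, "ax": 0, "ay": 0, "az": 0}, {"hand": 0, "dx": 0, "dy": 0, "dz": 0.4, "ax": 0, "ay": 0, "az": 0}, {"hand": 0, "dx": 0, "dy": 0, "dz": 0.4, "ax": 0, "ay": 0, "az": 0}]'

```text
time_s: 8.2
position: [0.5896, 0.0105, 0.0763]
tool_rot: [[-0.993, -0.0, -0.121], [0.121, -0.0, -0.993], [0.0, -1.0, 0.0]]
ft_force: [0.3, 0.2, -0.4]
grip_width: 0.0001
```

Smooth, with almost no force. I'll look before reaching lid 3.

>>> jog_arm --rows '[{"hand": 0, "dx": 0, "dy": 0, "dz": 0.4, "ax": 0, "ay": 0, "az": 0}, {"hand": 0, "dx": 0, "dy": 0, "dz": 0.4, "ax": 0, "ay": 0, "az": 0}, {"hand": 0, "dx": 0, "dy": 0, "dz": 0.4, "ax": 0, "ay": 0, "az": 0}, {"hand": 0, "dx": 0, "dy": 0, "dz": 0.2, "ax": 0, "ay": 0, "az": 0}, {"hand": 0, "dx": 0, "dy": 0, "dz": 0, "ax": 0, "ay": 0, "az": 0}]'

```text
time_s: 8.62
position: [0.5879, -0.0035, 0.0763]
tool_rot: [[-0.993, -0.0, -0.121], [0.121, 0.0, -0.993], [0.0, -1.0, -0.0]]
ft_force: [0.3, 0.1, 0.2]
grip_width: -0.0
```

```bash
python3 -c "
import cv2
from h import *
b=imaging.get_image('scene')[:,:,::-1][150:290,210:420];cv2.imwrite('pics/l5z.png',cv2.resize(b,None,fx=3.5,fy=3.5,interpolation=2))
b=imaging.get_image('wrist')[:,:,::-1];cv2.imwrite('pics/l5w.png',b)"
```

```text
(no output)
```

View pics/l5z.png

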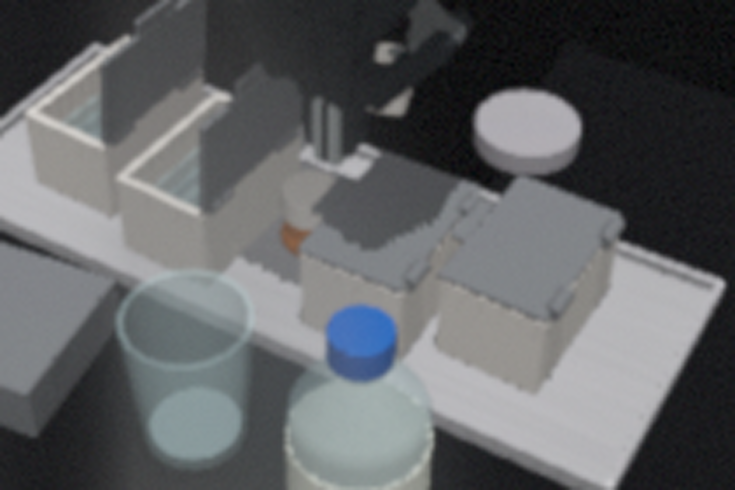

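View pics/l5w.png

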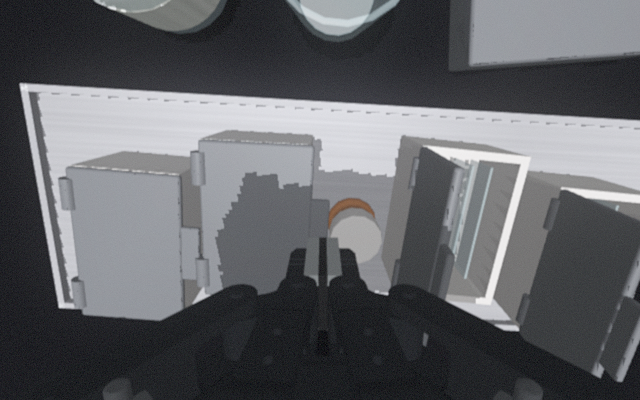

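>>> jog_arm --rows '[{"hand": 0, "dx": 0, "dy": 0, "dz": 0.4, "ax": 0, "ay": 0, "az": 0}, {"hand": 0, "dx": 0, "dy": 0, "dz": 0.4, "ax": 0, "ay": 0, "az": 0}, {"hand": 0, "dx": 0, "dy": 0, "dz": 0.4, "ax": 0, "ay": 0, "az": 0}, {"hand": 0, "dx": 0, "dy": 0, "dz": 0.4, "ax": 0, "ay": 0, "az": 0}, {"hand": 0, "dx": 0, "dy": 0, "dz": 0.4, "ax": 0, "ay": 0, "az": 0}]'

```text
time_s: 9.13
position: [0.5855, -0.0234, 0.0764]
tool_rot: [[-0.993, -0.0, -0.121], [0.121, 0.0, -0.993], [0.0, -1.0, -0.0]]
ft_force: [-0.0, -0.1, 1.2]
grip_width: -0.0003
```

>>> jog_arm --rows '[{"hand": 0, "dx": 0, "dy": 0, "dz": 0.4, "ax": 0, "ay": 0, "az": 0}, {"hand": 0, "dx": 0, "dy": 0, "dz": 0.4, "ax": 0, "ay": 0, "az": 0}, {"hand": 0, "dx": 0, "dy": 0, "dz": 0.4, "ax": 0, "ay": 0, "az": 0}, {"hand": 0, "dx": 0, "dy": 0, "dz": 0.4, "ax": 0, "ay": 0, "az": 0}, {"hand": 0, "dx": 0, "dy": 0, "dz": 0.4, "ax": 0, "ay": 0, "az": 0}]'

```text
time_s: 9.55
position: [0.5831, -0.0431, 0.0763]
tool_rot: [[-0.993, -0.0, -0.121], [0.121, 0.0, -0.993], [0.0, -1.0, -0.0]]
ft_force: [0.3, 0.3, 1.1]
grip_width: 0.0
```

>>> jog_arm --rows '[{"hand": 0, "dx": 0, "dy": 0, "dz": 0.4, "ax": 0, "ay": 0, "az": 0}, {"hand": 0, "dx": 0, "dy": 0, "dz": 0.4, "ax": 0, "ay": 0, "az": 0}, {"hand": 0, "dx": 0, "dy": 0, "dz": 0.4, "ax": 0, "ay": 0, "az": 0}, {"hand": 0, "dx": 0, "dy": 0, "dz": 0.2, "ax": 0, "ay": 0, "az": 0}, {"hand": 0, "dx": 0, "dy": 0, "dz": 0, "ax": 0, "ay": 0, "az": 0}]'

```text
time_s: 9.97
position: [0.5814, -0.0572, 0.0763]
tool_rot: [[-0.993, 0.0, -0.121], [0.121, -0.0, -0.993], [-0.0, -1.0, 0.0]]
ft_force: [-0.3, 0.4, -0.5]
grip_width: -0.0001
```

```bash
python3 -c "
import cv2
from h import *
b=imaging.get_image('scene')[:,:,::-1][130:290,180:420];cv2.imwrite('pics/l6z.png',cv2.resize(b,None,fx=3.3,fy=3.3,interpolation=2))
"
```

View pics/l6z.png

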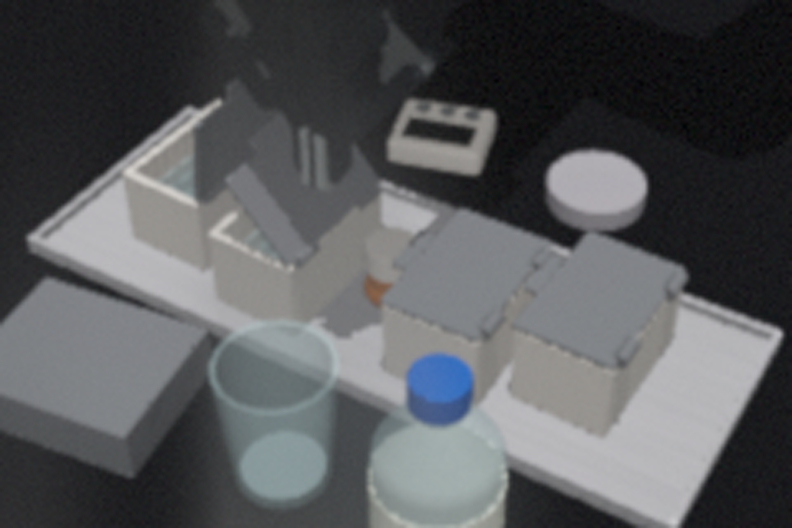

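>>> jog_arm --rows '[{"hand": 0, "dx": 0, "dy": 0, "dz": 0.3, "ax": 0, "ay": 0, "az": 0}, {"hand": 0, "dx": 0, "dy": 0, "dz": 0.3, "ax": 0, "ay": 0, "az": 0}, {"hand": 0, "dx": 0, "dy": 0, "dz": 0.3, "ax": 0, "ay": 0, "az": 0}, {"hand": 0, "dx": 0, "dy": 0, "dz": 0.2, "ax": 0, "ay": 0, "az": 0}, {"hand": 0, "dx": 0, "dy": 0, "dz": 0, "ax": 0, "ay": 0, "az": 0}]'

```text
time_s: 10.43
position: [0.5801, -0.068, 0.0763]
tool_rot: [[-0.993, 0.0, -0.121], [0.121, -0.0, -0.993], [-0.0, -1.0, 0.0]]
ft_force: [-0.0, 0.1, -0.1]
grip_width: 0.0001
```

```bash
python3 -c "
import cv2
from h import *
b=imaging.get_image('scene')[:,:,::-1][130:290,180:420];cv2.imwrite('pics/l7z.png',cv2.resize(b,None,fx=3.3,fy=3.3,interpolation=2))
"
```

```text
(no output)
```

View pics/l7z.png

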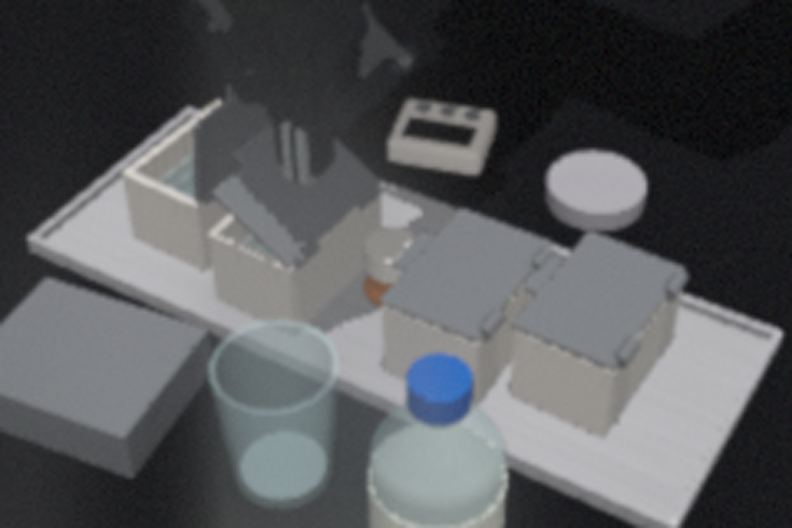

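>>> jog_arm --rows '[{"hand": 0, "dx": 0, "dy": 0, "dz": 0.3, "ax": 0, "ay": 0, "az": 0}, {"hand": 0, "dx": 0, "dy": 0, "dz": 0.3, "ax": 0, "ay": 0, "az": 0}, {"hand": 0, "dx": 0, "dy": 0, "dz": 0.3, "ax": 0, "ay": 0, "az": 0}, {"hand": 0, "dx": 0, "dy": 0, "dz": 0.1, "ax": 0, "ay": 0, "az": 0}, {"hand": 0, "dx": 0, "dy": 0, "dz": 0, "ax": 0, "ay": 0, "az": 0}]'

```text
time_s: 10.9
position: [0.5789, -0.0778, 0.0763]
tool_rot: [[-0.993, -0.0, -0.121], [0.121, -0.0, -0.993], [-0.0, -1.0, 0.0]]
ft_force: [0.3, -0.5, 0.0]
grip_width: -0.0
```

```bash
python3 -c "
import cv2
from h import *
b=imaging.get_image('scene')[:,:,::-1][130:290,180:420];cv2.imwrite('pics/l8z.png',cv2.resize(b,None,fx=3.3,fy=3.3,interpolation=2))
b=imaging.get_image('wrist')[:,:,::-1];cv2.imwrite('pics/l8w.png',b)"
```

```text
(no output)
```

View pics/l8z.png

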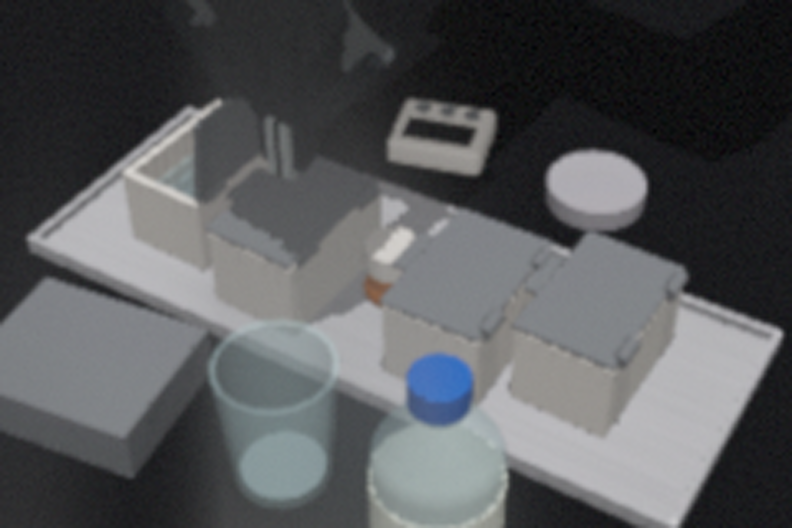

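View pics/l8w.png

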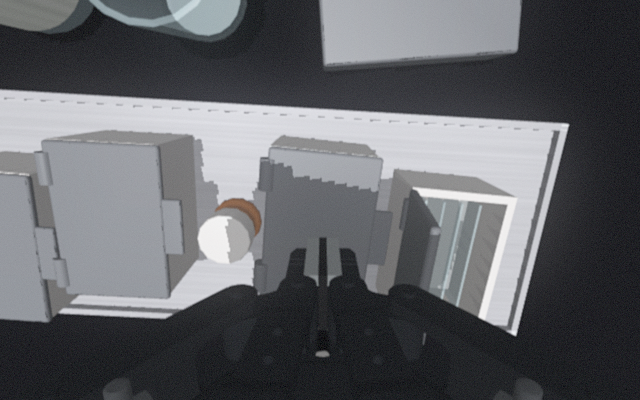

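Lid 3 is down flat and lid 4 is standing. On to lid 4.

>>> jog_arm --rows '[{"hand": 0, "dx": 0, "dy": 0, "dz": 0.4, "ax": 0, "ay": 0, "az": 0}, {"hand": 0, "dx": 0, "dy": 0, "dz": 0.4, "ax": 0, "ay": 0, "az": 0}, {"hand": 0, "dx": 0, "dy": 0, "dz": 0.4, "ax": 0, "ay": 0, "az": 0}, {"hand": 0, "dx": 0, "dy": 0, "dz": 0.4, "ax": 0, "ay": 0, "az": 0}, {"hand": 0, "dx": 0, "dy": 0, "dz": 0.4, "ax": 0, "ay": 0, "az": 0}]'

```text
time_s: 11.42
position: [0.5764, -0.0978, 0.0765]
tool_rot: [[-0.993, 0.0, -0.121], [0.121, -0.0, -0.993], [-0.0, -1.0, 0.0]]
ft_force: [-1.4, 0.1, 1.1]
grip_width: -0.0004
```

>>> jog_arm --rows '[{"hand": 0, "dx": 0, "dy": 0, "dz": 0.4, "ax": 0, "ay": 0, "az": 0}, {"hand": 0, "dx": 0, "dy": 0, "dz": 0.4, "ax": 0, "ay": 0, "az": 0}, {"hand": 0, "dx": 0, "dy": 0, "dz": 0.4, "ax": 0, "ay": 0, "az": 0}, {"hand": 0, "dx": 0, "dy": 0, "dz": 0.4, "ax": 0, "ay": 0, "az": 0}, {"hand": 0, "dx": 0, "dy": 0, "dz": 0.4, "ax": 0, "ay": 0, "az": 0}]'

```text
time_s: 11.83
position: [0.574, -0.1176, 0.0762]
tool_rot: [[-0.993, -0.0, -0.121], [0.121, 0.0, -0.993], [0.0, -1.0, -0.0]]
ft_force: [1.0, -0.1, 0.0]
grip_width: -0.0004
```

>>> jog_arm --rows '[{"hand": 0, "dx": 0, "dy": 0, "dz": 0.4, "ax": 0, "ay": 0, "az": 0}, {"hand": 0, "dx": 0, "dy": 0, "dz": 0.4, "ax": 0, "ay": 0, "az": 0}, {"hand": 0, "dx": 0, "dy": 0, "dz": 0.4, "ax": 0, "ay": 0, "az": 0}, {"hand": 0, "dx": 0, "dy": 0, "dz": 0.4, "ax": 0, "ay": 0, "az": 0}, {"hand": 0, "dx": 0, "dy": 0, "dz": 0.4, "ax": 0, "ay": 0, "az": 0}]'

```text
time_s: 12.25
position: [0.5716, -0.1375, 0.0763]
tool_rot: [[-0.993, 0.0, -0.121], [0.121, -0.0, -0.993], [-0.0, -1.0, 0.0]]
ft_force: [0.4, -0.3, 0.6]
grip_width: 0.0001
```

>>> jog_arm --rows '[{"hand": 0, "dx": 0, "dy": 0, "dz": 0.4, "ax": 0, "ay": 0, "az": 0}, {"hand": 0, "dx": 0, "dy": 0, "dz": 0.4, "ax": 0, "ay": 0, "az": 0}, {"hand": 0, "dx": 0, "dy": 0, "dz": 0.4, "ax": 0, "ay": 0, "az": 0}, {"hand": 0, "dx": 0, "dy": 0, "dz": 0.4, "ax": 0, "ay": 0, "az": 0}, {"hand": 0, "dx": 0, "dy": 0, "dz": 0.4, "ax": 0, "ay": 0, "az": 0}]'

```text
time_s: 12.67
position: [0.5692, -0.1573, 0.0763]
tool_rot: [[-0.993, 0.0, -0.121], [0.121, -0.0, -0.993], [-0.0, -1.0, 0.0]]
ft_force: [-0.8, 0.7, 0.2]
grip_width: -0.0002
```

>>> jog_arm --rows '[{"hand": 0, "dx": 0, "dy": 0, "dz": 0.4, "ax": 0, "ay": 0, "az": 0}, {"hand": 0, "dx": 0, "dy": 0, "dz": 0.4, "ax": 0, "ay": 0, "az": 0}, {"hand": 0, "dx": 0, "dy": 0, "dz": 0.4, "ax": 0, "ay": 0, "az": 0}, {"hand": 0, "dx": 0, "dy": 0, "dz": 0.4, "ax": 0, "ay": 0, "az": 0}, {"hand": 0, "dx": 0, "dy": 0, "dz": 0, "ax": 0, "ay": 0, "az": 0}]'

```text
time_s: 13.08
position: [0.5673, -0.1736, 0.0763]
tool_rot: [[-0.993, 0.0, -0.122], [0.122, -0.0, -0.993], [-0.0, -1.0, 0.0]]
ft_force: [-0.2, 0.2, -0.3]
grip_width: -0.0001
```

>>> jog_arm --rows '[{"hand": 0, "dx": 0, "dy": -3, "dz": 0, "ax": 0, "ay": 0, "az": 0}, {"hand": 0, "dx": 0, "dy": -3, "dz": 0, "ax": 0, "ay": 0, "az": 0}, {"hand": 0, "dx": 0, "dy": -3, "dz": 0, "ax": 0, "ay": 0, "az": 0}, {"hand": 0, "dx": 0, "dy": -3, "dz": 2, "ax": 0, "ay": 0, "az": 0}, {"hand": 0, "dx": 0, "dy": 0, "dz": 3, "ax": 0, "ay": 0, "az": 0}]'

```text
time_s: 13.5
position: [0.5632, -0.2219, 0.203]
tool_rot: [[-0.993, 0.009, -0.117], [0.117, -0.005, -0.993], [-0.01, -1.0, 0.004]]
ft_force: [1.6, -0.2, 1.2]
grip_width: 0.0
```

>>> jog_arm --rows '[{"hand": 0, "dx": 1, "dy": 0, "dz": 2.5, "ax": 0, "ay": 0, "az": 0}, {"hand": 0, "dx": 1, "dy": 0, "dz": 2.5, "ax": 0, "ay": 0, "az": 0}, {"hand": 0, "dx": 1, "dy": 0, "dz": 2.5, "ax": 0, "ay": 0, "az": 0}, {"hand": 0, "dx": 1, "dy": 0, "dz": 2.5, "ax": 0, "ay": 0, "az": 0}, {"hand": 0, "dx": 0, "dy": 0, "dz": 0, "ax": 0, "ay": 0, "az": 0}]'

```text
time_s: 13.92
position: [0.5075, -0.3205, 0.1961]
tool_rot: [[-0.992, -0.001, -0.125], [0.125, -0.001, -0.992], [0.0, -1.0, 0.001]]
ft_force: [-0.0, -0.1, 0.8]
grip_width: 0.0002
```

```bash
python3 -c "
import cv2
from h import *
b=imaging.get_image('scene')[:,:,::-1][130:290,180:420];cv2.imwrite('pics/l9z.png',cv2.resize(b,None,fx=3.3,fy=3.3,interpolation=2))
b=imaging.get_image('top')[:,:,::-1];cv2.imwrite('pics/l9full.png',b);b=b[145:295,215:495];cv2.imwrite('pics/l9t.png',cv2.resize(b,None,fx=2.85,fy=2.85,interpolation=2))"
```

```text
(no output)
```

View pics/l9z.png

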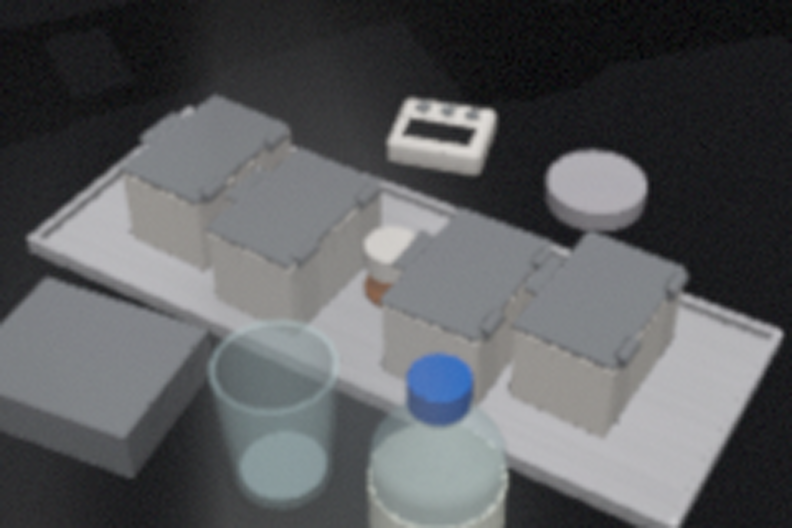

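View pics/l9t.png

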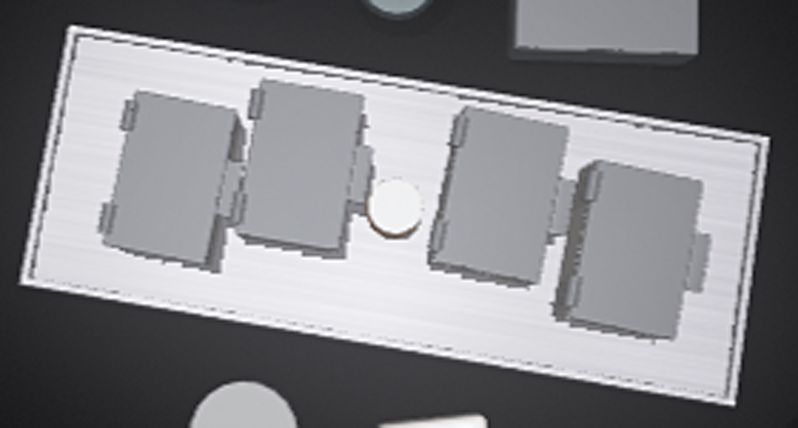

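```bash
python3 - <<'E'
from h import *
import cv2
def tri(a,b):
    A=[];y=[]
    for n,p in(("top",a),("scene",b)):
        m=imaging.camera_model(n);K,c,R=(np.array(m[k]) for k in("K","position","rotation"))
        d=R@np.linalg.inv(K)@np.array([*p,1.]);d/=np.linalg.norm(d);M=np.eye(3)-np.outer(d,d);A.append(M);y.append(M@c)
    x,*_=np.linalg.lstsq(np.vstack(A),np.hstack(y),rcond=None);return x
sc2=lambda x,y:(180+(x+.5)/3.3-.5,130+(y+.5)/3.3-.5)
for k,t,s in [("l1",(242,108),(513,316)),("l2",(365,96),(385,288)),("l3",(569,127),(212,225)),("l4",(702,183),(127,166))]:
    print(k,np.round(1000*tri(tc(*t),sc2(*s)),1))
for k,t,s in [("l1",(137,91),(617,362)),("l2",(262,80),(480,330))]:
    print(k,'hinge',np.round(1000*tri(tc(*t),sc2(*s)),1))
a=cv2.imread("pics/top0.png").astype(int);b=cv2.imread("pics/l9full.png").astype(int)
d=np.abs(a-b).max(2)>25
for k,(x0,y0,x1,y1) in dict(flask=(270,85,325,147),beaker=(332,100,380,154),box=(390,108,465,168),petri=(278,275,322,320),timer=(343,286,392,330),jar=(342,205,366,231)).items(): print(k,d[y0:y1,x0:x1].sum())
E
```

```text
l1 [629.3  62.5  59.4]
l2 [634.2  -2.6  61.4]
l3 [ 616.2 -108.5   56.9]
l4 [ 585.9 -176.5   55.7]
l1 hinge [639.9 118.1  57.4]
l2 hinge [644.2  51.1  59.7]
flask 0
beaker 0
box 0
petri 0
timer 0
jar 52
```

```bash
python3 -c "
import cv2
from h import *
b=imaging.get_image('scene')[:,:,::-1][190:270,290:400];cv2.imwrite('pics/l10z.png',cv2.resize(b,None,fx=7,fy=7,interpolation=2))"
```

```text
(no output)
```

View pics/l10z.png

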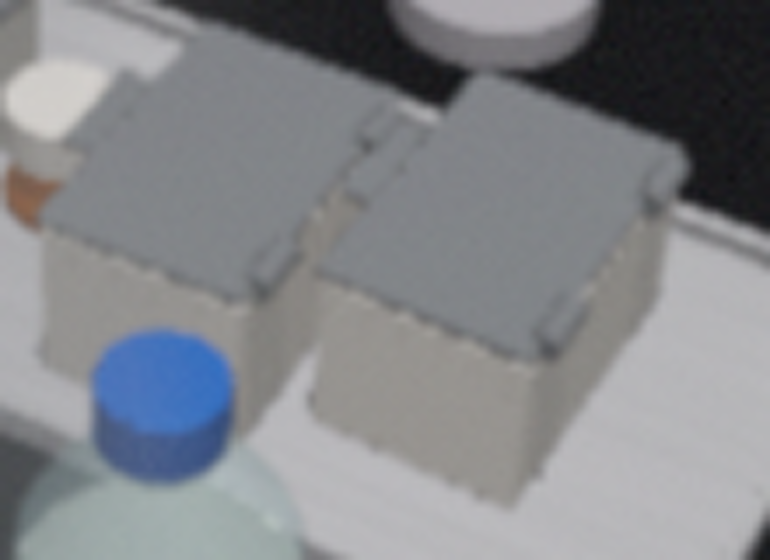

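Both lids sit flush on their dish rims with no gap. I'll hand the job in.

```bash
python3 -c "
from rig import job; print(job.close_job())"
```

```text
the job is handed in; nothing more can be done
None
```

All four lids are folded shut, in order from the hinge end (the +y end). I used the closed fingertips, moving low along the row, and then lifted the arm clear. The job was handed in at about 14 s; the hand-in gave no verdict.

- **High force on lid 1:** the wrist force reached about 17 N at one point, against the 20 N limit. Lid 1's tab had wedged under lid 2, which leaned back over it. I lifted off and tipped lid 2 forward from higher up, without closing it. The next close look showed lid 1 flat. Force readings for the rest of the run were under 2 N. These are end-of-call readings, so a brief higher peak would not show.
- **Lids at the end:** the scene and top pictures show all four lids flat; a close look at lids 1 and 2 shows no gap at the rim.
- **A looser check:** a rough two-view measurement put the free edges of lids 1 and 2 about 2 mm above their hinges, or 0.03–0.04 rad. That is within the 0.06 limit and about the size of the 2 mm calibration error.
- **Loose things:** the before and after top pictures show no change at the flask, beaker, slide box, petri dish or timer. At the jar, 52 pixels changed, most likely from lid 2's tab beside it. Its centre is in the same place as before.

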